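Open the locked air choke of a yakitori gas grill

TASK

Get the gas grill's burner ready to light: slacken the red T-handled clamp screw that locks the air choke by about a quarter turn, pull the black choke knob out until it clicks fully open, then turn the clamp screw back until it is tight again and let go. Nobody remembers whether this clamp screw has a left-hand or a right-hand thread, so try it and see which way gives. Leave the cup, the shaker, the tongs and the tray where they are.

Things in the scene. Friction and masses are not known exactly. Their poses are not given: they have to be found in the camera images.
- burner: Fixed dark iron burner mixer with the steel grill at its +y side (grill y 200 to 620, x -100 to 100 mm, skewers on it up to 172 mm high). Origin on the table under the clamp screw's axis, z up. Along its y axis, 80 mm high: grill, air bell, guide block (x 52, y 40 mm, top 108 mm high), choke knob at -y. A gas cock and pipe stand at x 10 to 140, y 150 mm.
- bell_mouth (a point): Centre of the air bell's mouth, 88 mm across, 86 mm from the clamp screw's axis, facing the burner's -y; the thin steel choke disc, 88 mm across, covers it when the choke is home and stands 45 mm off it when fully out.
- clamp_grip (a point): Middle of the clamp screw's red T-handle, on the screw's vertical axis, 153 mm above the table. The bar is 84 mm long along this point's x, 14 mm thick (y) and 22 mm tall, over a 26 mm hub whose foot is 130 mm high; pinch it from above across the 14 mm. The point turns with it; its direction when tight differs from case to case.
- clamp (a joint): Clamp screw angle, rad, counter-clockwise from above positive; 0 is tight (start). Thread left- or right-handed, unseen, differs from case to case: one way it is solid at 0, the other way it turns (0.15 N m friction) up to 3.2 and stays where left. Within about 1 rad of tight it locks the choke. It goes back to tight only with the choke at a click: home or fully out.
- choke_knob (a point): Centre of the black choke knob: a cylinder 44 mm in diameter, 50 mm long, its axis level along the burner's y, 80 mm above the table, 125 mm from the clamp screw's axis when home, on a 14 mm rod through the guide block. Pinch it from above across its diameter.
- choke (a joint): Choke position, m: 0 home (start), 0.045 fully out (end stop); moves along the burner's -y. A spring ball clicks at both ends: up to about 10 N to leave home (first 12 mm) and to pass the last ridge (33 to 45 mm), about 2 N of friction between.
- cup: Bystander: empty kraft paper cup, 80 mm across, 95 mm tall; origin under its middle.
- shaker: Bystander: amber glass shaker with a steel cap, 54 mm across, 105 mm tall; origin under its middle.
- tongs: Bystander: steel tongs lying flat, about 226 mm long (x) by 60 mm, 16 mm tall; origin under their middle.
- tray: Bystander: steel tray 160 x 230 x 25 mm with raw skewers; origin under its middle.

How it is judged:
By the outcome, as a careful person would: the job done as asked, in the order asked, and still so for the second after the job is handed in, with the robot touching nothing.
It also fails if it takes over 58 s, if anything falls off the work surface, if the arm or the gripper's body presses on something with over 40 N, if the wrist force passes 120 N, or if a joint passes its speed limit or range.

ROBOT

A 6-joint arm with a two-finger parallel gripper is mounted at the origin on the work surface. World frame = base frame: x ahead of the robot, y to its left, z up, the work surface at z = 0. Lengths are in m, angles in rad, forces in N, time in s.
With the tool pointing down it reaches from about 0.25 to 0.775 m from the base axis. Payload 4 kg.
Tool frame: the origin (TCP) lies on the centre line of the jaws, within the pads' length; the fingertips stand 25 mm ahead of it and the grasp point (between the pads) lies 6 mm ahead of it; z points along the fingers, y is the line along which they close (so a half turn about z gives the same grasp; the last joint's range is limited). The gripper opens to 94 mm and grips with 3 to 60 N. Pads are 16 mm wide; open, the fingers measure 119 mm over their backs; the gripper's body (75 mm by 177 mm) begins 78 mm behind the grasp point.
Start: joints at [-1.319, 0.087, 1.371, -0, 1.684, -0.103], TCP at [0.191, -0.516, 0.231] pointing down, gripper open.
Joint ranges: [-3.1, 3.1], [-0.76, 2.03], [0.27, 2.55], [-1.08, 4.22], [0.17, 2.65], [-2.57, 2.57]. Speed limits (rad/s): [2.79, 2.79, 3.14, 3.14, 3.14, 3.14].

INTERFACE

Orientations are given as [roll, pitch, yaw] about the fixed x, y, z axes, in that order (R = Rz(yaw) Ry(pitch) Rx(roll)).
In Python, from bench import robot, imaging gives the robot as it stands. The module is installed in compiled form; this text tells all that it offers.
- The arm moves only by the tool drive_tool, never from a script. Its argument "series" is a list of rows, each a list of 3 entries, a list of its own where there are three numbers: the finger opening in m, from 0 to 0.094, then the shift along the tool's x, y, z in m, then the turn, a rotation vector about the tool's x, y, z in rad. A call has 1 to 5 rows; each row is the pose to reach, as a shift and turn from the pose commanded when the call began, along the tool's axes at that moment; what a row does not reach only later rows make up. A row lasts 1/8 s, in which the tool goes at most 62.5 mm and 10.7 degrees, less where a joint would pass 70% of its speed; a pose out of reach is approached as far as the arm can. A call with a gripper value outside its range is refused whole. The fingers move at their own pace and stop on an object; the grip force is fixed at half the most. Time passes only in rows, so rows that repeat a pose let the fingers close. It gives the time, the measured TCP pose, the force, the opening and the grip force at its end, in the units of the state.
- robot.get_obs(): the state, without advancing time (a new reading comes with each control period).
- imaging.snapshot(name): name is "scene" or "top" or "wrist"; returns the picture (400x640x3 uint8, red, green, blue); there is no depth.
- imaging.get_calibration(name): a dict with "intrinsics" (3x3 intrinsics, pixels), "position" and "rotation" of the camera in the world. Camera axes: x right, y up, looking along -z (the intrinsics and any distortion apply to the point x, -y, -z); pixel columns grow to the right and rows downward; lengths in m; the calibration is good to about 2 mm. The wrist camera is an equidistant fisheye: a pixel r from the principal point sees the ray r / f radians off the axis. A picture is of the moment at which its call begins: read the wrist's pose just before it. get_calibration takes no time and is no camera call; for the wrist camera it gives the pose at the moment of the call.
- robot.close_job(): hands the job in; it is judged then, once.
The state is a dict: "time": time; "joint_positions": joint angles; "qvel": joint speeds; "joint_torque": joint torques, N m; "tool_pos": TCP position; "ee_rot": TCP orientation; "wrist_force": force on the tool from outside, world axes, zero at the start; "wrist_torque": the same for the moment, N m; "width": finger opening in m; "finger_force": force on a finger pad.
Only numpy, scipy, OpenCV 4.12 (cv2) and the standard library are available. Lean on these libraries where they do the work, as an engineer would, in place of code of your own. Each camera call takes 0.05 s, during which the arm holds its last target. There are 200 camera calls.

## Working session

There is one attempt and no reset: what is moved stays moved. The work goes in short steps, Python scripts to look and compute and a tool call to move; the robot and the scene stay as the last step left them, time stands still between calls to the robot, and variables do not carry over. Pictures are saved under pics/ and viewed, at most 10 in all, crops included, and the job is handed in when it is done.

Besides the shell and the picture viewer there is one more tool, called by a JSON object that holds its "op" and its "data". drive_tool: Moves the arm, as the interface text tells. Its arguments: {"type":"object","properties":{"series":{"type":"array"}},"required":["series"]}

```bash
mkdir -p pics; cat > h.py <<'E'
import numpy as np,cv2
from bench import robot,imaging
def cal(n):
    c=imaging.get_calibration(n);return np.array(c["intrinsics"]),np.array(c["position"]),np.array(c["rotation"])
def ray(c,n,u,v):
    K,p,R=c
    x=(u-K[0,2])/K[0,0];y=(v-K[1,2])/K[1,1]
    if n=="wrist":
        r=np.hypot(x,y);s=np.sin(r)/r if r>1e-9 else 1;d=np.array([x*s,-y*s,-np.cos(r)])
    else: d=np.array([x,-y,-1.])
    return p,R@d
def onz(c,n,u,v,z):
    p,d=ray(c,n,u,v);return p+d*(z-p[2])/d[2]
def snap(n,f):
    c=cal(n);im=imaging.snapshot(n);cv2.imwrite("pics/"+f,im[:,:,::-1]);return c,im
def red(im):
    h=cv2.cvtColor(im,cv2.COLOR_RGB2HSV)
    return (((h[...,0]<8)|(h[...,0]>172))&(h[...,1]>150)&(h[...,2]>70)).astype(np.uint8)
E
python3 - <<'E'
from h import *
ims=[]
for n in("top","scene"):
    c,im=snap(n,n+"0.png");ims.append(im);print(n,c)
    nn,l,s,ce=cv2.connectedComponentsWithStats(red(im))
    for i in range(1,nn):
        if s[i,4]>30:print(s[i],ce[i],onz(c,n,*ce[i],.16))
E
```

```text
top (array([[512.52527753,   0.        , 312.07282921],
       [  0.        , 512.52527753, 194.14888617],
       [  0.        ,   0.        ,   1.        ]]), array([ 0.4952463 , -0.1281649 ,  1.11037677]), array([ 0.11422885, -0.01012584, -1.56659511]))Traceback (most recent call last):
  File "<stdin>", line 7, in <module>
  File "h.py", line 13, in onz
    p,d=ray(c,n,u,v);return p+d*(z-p[2])/d[2]
                                         ~^^^
IndexError: invalid index to scalar variable.
```

View pics/top0.png

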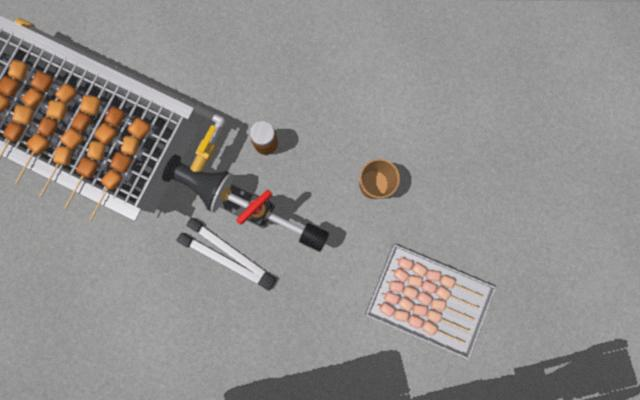

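The top view shows the T-handle at about (255,207), the knob at about (314,237), the shaker at (263,137), the tongs at (228,255) and the cup at (380,180). The calibration's rotation is given as rpy, so I'll fix the helper.

```bash
sed -i 's/return np.array(c\["intrinsics"\]),np.array(c\["position"\]),np.array(c\["rotation"\])/return np.array(c["intrinsics"]),np.array(c["position"]),Rot.from_euler("xyz",c["rotation"]).as_matrix()/; 1a from scipy.spatial.transform import Rotation as Rot' h.py
python3 - <<'E'
from h import *
for n in("top","scene"):
    c,im=snap(n,n+"0.png")
    nn,l,s,ce=cv2.connectedComponentsWithStats(red(im))
    for i in range(1,nn):
        if s[i,4]>60:
            pts=np.argwhere(l==i)[:,::-1].astype(np.float32);b=cv2.minAreaRect(pts);bp=cv2.boxPoints(b)
            print(n,s[i],ce[i],onz(c,n,*ce[i],.16).round(4));print([onz(c,n,*q,.164).round(4)[:2].tolist() for q in bp])
    if n=="top":
        m=(im.max(2)<45).astype(np.uint8);m[:210]=0;m[260:]=0;m[:,:295]=0;m[:,335:]=0
        nn,l,s,ce=cv2.connectedComponentsWithStats(m);i=1+s[1:,4].argmax();print(s[i],ce[i])
        b=cv2.minAreaRect(np.argwhere(l==i)[:,::-1].astype(np.float32));print(b,onz(c,n,*b[0],.095))
        for k,u,v,z in(("shaker",263,132,.105),("cup",380,178,.095),("tongsA",195,224,.01),("B",183,239,.01),("C",268,282,.01),("bellmouth",222,192,.08),("cock",218,120,.1)):print(k,onz(c,n,u,v,z).round(3))
print(robot.get_obs())
E
```

```text
top [237 190  34  34 370] [254.01891892 206.69459459] [ 0.5803 -0.0295  0.16  ]
[[0.5579, 0.0057], [0.6158, -0.0506], [0.5991, -0.0676], [0.5413, -0.0112]]
[305 224  24  18 180] [317.26666667 231.58888889]
((316.6922912597656, 230.96153259277344), (23.852108001708984, 9.707252502441406), 33.690067291259766) [ 0.53853959 -0.14740333  0.095     ]
shaker [ 0.735 -0.039  0.105]
cup [ 0.645 -0.274  0.095]
tongsA [0.556 0.112 0.01 ]
B [0.524 0.136 0.01 ]
C [ 0.434 -0.046  0.01 ]
bellmouth [0.617 0.044 0.08 ]
cock [0.761 0.052 0.1  ]
scene [332 185  37  20 351] [350.09116809 195.07407407] [ 0.5856 -0.0268  0.16  ]
[[0.6074, -0.0619], [0.5472, -0.0051], [0.5756, 0.0161], [0.6339, -0.0398]]
{'time': 0.15, 'joint_positions': array([-1.31912236e+00,  8.77822034e-02,  1.37185367e+00, -2.34919803e-06,
        1.68357014e+00, -1.03095421e-01]), 'qvel': array([ 0.00042892, -0.00226227, -0.00388169, -0.00156479,  0.00137126,
       -0.00057077]), 'joint_torque': array([ 1.85497869e-03, -3.40642118e+01, -3.02793324e+01,  7.18416623e-02,
        3.04721401e-02, -1.13283202e-04]), 'tool_pos': array([ 0.1909645 , -0.51540616,  0.22960176]), 'ee_rot': array([-3.13998762e+00, -1.63712987e-04,  3.54768990e-01]), 'wrist_force': array([ 0.07702636, -0.48200573,  0.79449081]), 'wrist_torque': array([ 0.04410782, -0.05834747,  0.01459962]), 'finger_force': 0.0, 'width': 0.09392546644723186}
```

View pics/scene0.png

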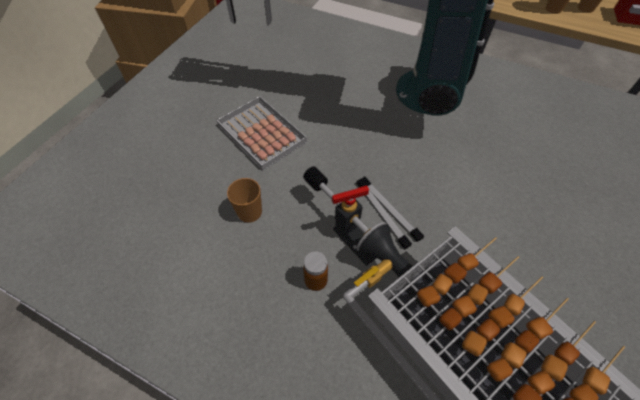

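The scene view agrees: T-handle at (350,195), knob at (315,178), with the T's axis near (0.579,-0.031). I'll move above the T with tool x along the bar (yaw 2.37) and look with the wrist camera.

```bash
cat > go.py <<'E'
import sys
from h import *
# target: x y z yaw -> shift,turn in tool axes
def go(x,y,z,yaw):
    o=robot.get_obs();R=Rot.from_euler("xyz",o["ee_rot"]);T=Rot.from_euler("xyz",[np.pi,0,yaw])
    print("shift",R.inv().apply(np.array([x,y,z])-o["tool_pos"]).round(4),"turn",(R.inv()*T).as_rotvec().round(4),"t",round(o["time"],2))
if __name__=="__main__":go(*map(float,sys.argv[1:]))
E
python3 go.py .579 -.031 .26 2.37
```

```text
shift [ 0.5321 -0.3195 -0.0298] turn [-9.0000e-04 -1.7000e-03 -2.0152e+00] t 0.15
```

{"op": "drive_tool", "data": {"series": [[0.094,[0.05,-0.03,-0.03],[0,0,-0.18]],[0.094,[0.1,-0.06,-0.03],[0,0,-0.36]],[0.094,[0.15,-0.09,-0.03],[0,0,-0.54]],[0.094,[0.2,-0.12,-0.03],[0,0,-0.72]],[0.094,[0.25,-0.15,-0.03],[0,0,-0.9]]]}}

```text
time: 0.78
tool_pos: [0.3742, -0.2865, 0.2602]
ee_rot: [3.142, -0.0, 1.26]
wrist_force: [0.8, -0.5, -0.1]
width: 0.0944
finger_force: 0.0
```

```bash
python3 go.py .579 -.031 .26 2.37
```

```text
shift [3.059e-01 1.170e-01 2.000e-04] turn [ 0.     -0.     -1.1096] t 0.78
```

{"op": "drive_tool", "data": {"series": [[0.094,[0.05,0.019,0],[0,0,-0.18]],[0.094,[0.1,0.038,0],[0,0,-0.36]],[0.094,[0.15,0.057,0],[0,0,-0.54]],[0.094,[0.2,0.076,0],[0,0,-0.72]],[0.094,[0.25,0.095,0],[0,0,-0.9]]]}}

```text
time: 1.4
tool_pos: [0.5421, -0.0786, 0.2601]
ee_rot: [-3.141, -0.0, 2.161]
wrist_force: [0.3, -0.2, 0.3]
width: 0.0943
finger_force: 0.0
```

```bash
python3 go.py .579 -.031 .26 2.37
```

```text
shift [0.019  0.0571 0.0001] turn [-4.000e-04 -1.000e-04 -2.092e-01] t 1.4
```

{"op": "drive_tool", "data": {"series": [[0.094,[0.01,0.03,0],[0,0,-0.1]],[0.094,[0.019,0.057,0],[0,0,-0.21]],[0.094,[0.019,0.057,0],[0,0,-0.21]]]}}

```text
time: 1.78
tool_pos: [0.5788, -0.0315, 0.2594]
ee_rot: [-3.141, -0.001, 2.367]
wrist_force: [0.4, 1.5, -0.5]
width: 0.0936
finger_force: 0.0
```

```bash
python3 - <<'E'
from h import *
o=robot.get_obs();c,im=snap("wrist","w1.png");print(o["tool_pos"],o["ee_rot"],c[1],o["joint_positions"].round(2))
nn,l,s,ce=cv2.connectedComponentsWithStats(red(im))
for i in range(1,nn):
    if s[i,4]>150:
        bp=cv2.boxPoints(cv2.minAreaRect(np.argwhere(l==i)[:,::-1].astype(np.float32)))
        P=np.array([onz(c,"wrist",*q,.164)[:2] for q in bp]);print(s[i],ce[i],onz(c,"wrist",*ce[i],.164),P.round(4).tolist())
E
```

```text
[ 0.57884618 -0.03147339  0.25941763] [-3.14053508e+00 -1.40186069e-03  2.36686034e+00] [0.51759791 0.02823906 0.41320948] [-0.15  0.15  1.24 -0.    1.75 -0.95]
[ 307  155   30   95 1650] [321.85575758 201.04606061] [ 0.5744373  -0.02400739  0.164     ] [[0.5365, -0.0099], [0.5507, 0.0087], [0.6175, -0.0413], [0.6021, -0.0619]]
```

View pics/w1.png

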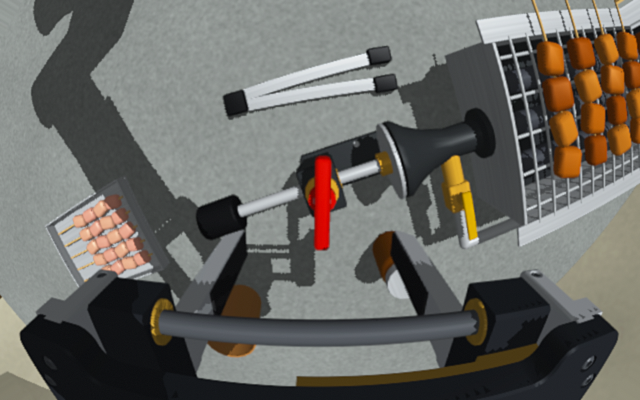

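The wrist view shows the bar near vertical at (322,201), midway between the fingers, with the knob at (221,216). I'll refine the bar's direction with a line fit and locate the knob and bell.

```bash
python3 - <<'E'
from h import *
def f(n,im,c):
    m=red(im);nn,l,s,ce=cv2.connectedComponentsWithStats(m);i=1+s[1:,4].argmax() if n=="wrist" else [k for k in range(1,nn) if s[k,4]==370][0]
    p=np.argwhere(l==i)[:,::-1].astype(np.float32)
    vx,vy,x0,y0=cv2.fitLine(p,cv2.DIST_HUBER,0,.01,.01).ravel()
    t=(p-[x0,y0])@[vx,vy];e=[np.array([x0,y0])+k*np.array([vx,vy]) for k in(t.min(),t.max())]
    P=[onz(c,n,*q,.16)[:2] for q in e];d=P[1]-P[0];print(n,e,P,"mid",(P[0]+P[1])/2,"len",np.hypot(*d),"ang",np.degrees(np.arctan2(d[1],d[0])))
im=cv2.imread("pics/w1.png")[:,:,::-1].copy();c=cal("wrist");f("wrist",im,c)
it=cv2.imread("pics/top0.png")[:,:,::-1].copy();ct=cal("top");f("top",it,ct)
m=(im.max(2)<50).astype(np.uint8)
nn,l,s,ce=cv2.connectedComponentsWithStats(m);i=l[218,221];print("knob",s[i],ce[i],onz(c,"wrist",221,216,.085))
print("knob top",onz(ct,"top",314,237,.085))
def tri(a,b):
    (p,d),(q,e)=a,b;M=np.c_[d,-e];k=np.linalg.lstsq(M,q-p,rcond=None)[0];A=p+d*k[0];B=q+e*k[1];return (A+B)/2,np.linalg.norm(A-B)
print(tri(ray(c,"wrist",322,201),ray(ct,"top",254,206.7)),tri(ray(c,"wrist",221,216),ray(ct,"top",314,237)))
E
```

```text
wrist [array([320.72012, 249.11887], dtype=float32), array([323.09155, 154.95193], dtype=float32)] [array([ 0.60688681, -0.05868972]), array([0.54717513, 0.00254046])] mid [ 0.57703097 -0.02807463] len 0.08552555074627055 ang 134.28065346199682
top [array([237.88957, 221.93054], dtype=float32), array([269.61728, 191.59966], dtype=float32)] [array([ 5.51792151e-01, -1.32489394e-04]), array([ 0.60868971, -0.05808309])] mid [ 0.58024093 -0.02910779] len 0.08121332778587846 ang -45.52532870998764
knob [ 196  195   51   46 1547] [219.6509373  217.98771816] [ 0.52266735 -0.13866071  0.085     ]
knob top [ 0.52691564 -0.14225966  0.085     ]
(array([ 0.58009303, -0.02854354,  0.14448191]), np.float64(0.0033831303977330507)) (array([ 0.52495722, -0.14229201,  0.07800959]), np.float64(0.004348402024104268))
```

```bash
python3 go.py .579 -.0285 .170 2.35
```

```text
shift [0.0023 0.0035 0.0897] turn [-0.0015 -0.0009  0.0148] t 1.82
```

{"op": "drive_tool", "data": {"series": [[0.094,[0.002,-0.001,0.03],[0,0,0.015]],[0.094,[0.002,-0.001,0.06],[0,0,0.015]],[0.05,[0.002,-0.001,0.089],[0,0,0.015]],[0.03,[0.002,-0.001,0.089],[0,0,0.015]],[0.03,[0.002,-0.001,0.089],[0,0,0.015]]]}}

```text
time: 2.45
tool_pos: [0.5766, -0.033, 0.1729]
ee_rot: [3.141, 0.002, 2.348]
wrist_force: [-0.2, -0.6, 0.7]
width: 0.067
finger_force: 0.0
```

```bash
python3 - <<'E'
from h import *
snap("wrist","w2.png");o=robot.get_obs();print(o["tool_pos"],o["width"],o["ee_rot"],o["wrist_force"])
E
```

```text
[ 0.57698135 -0.03286     0.17347337] 0.06327181391972436 [3.13991403e+00 2.62035453e-03 2.34866859e+00] [ 0.65408817  0.05052814 -0.03959068]
```

View pics/w2.png

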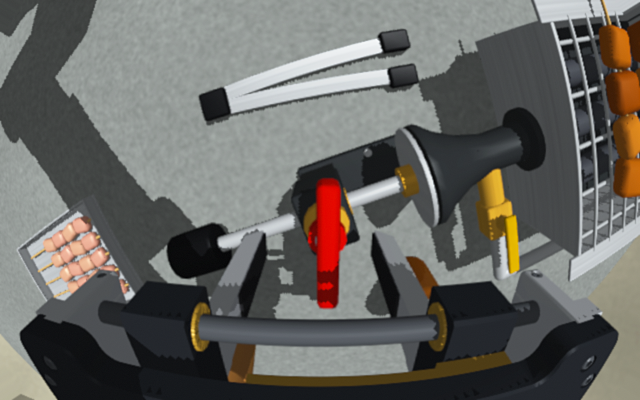

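The bar at column 328 sits right of the finger midline, which is about column 317. That agrees with the computed +5 mm along tool y, so I correct and close.

{"op": "drive_tool", "data": {"series": [[0.05,[0.002,0.005,0.003],[0,0,0]],[0.03,[0.002,0.005,0.003],[0,0,0]],[0.02,[0.002,0.005,0.003],[0,0,0]],[0.0,[0.002,0.005,0.003],[0,0,0]],[0.0,[0.002,0.005,0.003],[0,0,0]]]}}

```text
time: 3.12
tool_pos: [0.574, -0.0224, 0.1688]
ee_rot: [-3.14, -0.015, 2.352]
wrist_force: [-14.7, 10.7, 9.3]
width: 0.0135
finger_force: 37.4
```

{"op": "drive_tool", "data": {"series": [[0.0,[0,0,0],[0,0,0]],[0.0,[0,0,0],[0,0,0]]]}}

```text
time: 3.38
tool_pos: [0.5739, -0.0224, 0.1687]
ee_rot: [-3.14, -0.015, 2.353]
wrist_force: [-12.1, 10.0, 7.9]
width: 0.0138
finger_force: 45.3
```

The tool was pushed along the bar, most likely by the fingertips catching the hub. I'll open, lift 6 mm and re-grip.

{"op": "drive_tool", "data": {"series": [[0.04,[0,0,0],[0,0,0]],[0.04,[0,0,-0.006],[0,0,0]],[0.04,[0,0,-0.006],[0,0,0]],[0.04,[0,0,-0.006],[0,0,0]]]}}

```text
time: 3.88
tool_pos: [0.5789, -0.0277, 0.1747]
ee_rot: [3.141, 0.001, 2.349]
wrist_force: [0.5, -0.8, 0.1]
width: 0.04
finger_force: 0.0
```

```bash
python3 go.py .579 -.0285 .176 2.35; python3 - <<'E'
from h import *
c,im=snap("wrist","w3.png");c=cal("wrist");m=red(im);nn,l,s,ce=cv2.connectedComponentsWithStats(m);i=1+s[1:,4].argmax()
p=np.argwhere(l==i)[:,::-1].astype(np.float32);vx,vy,x0,y0=cv2.fitLine(p,cv2.DIST_HUBER,0,.01,.01).ravel();t=(p-[x0,y0])@[vx,vy]
P=[onz(c,"wrist",x0+k*vx,y0+k*vy,.162)[:2] for k in(t.min(),t.max())];d=P[1]-P[0];print((P[0]+P[1])/2,np.hypot(*d),np.degrees(np.arctan2(d[1],d[0])),robot.get_obs()["wrist_force"])
E
```

```text
shift [-0.0006 -0.0005 -0.0013] turn [ 0.0003  0.0014 -0.0006] t 3.88
[ 0.576632  -0.0258516] 0.08549780548296834 134.60821635920004 [ 1.09223994  0.54051838 -0.28497613]
```

View pics/w3.png

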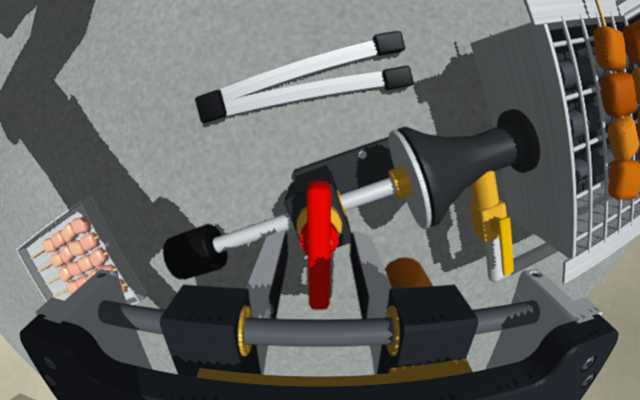

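The bar, at column 319, now sits between the fingers (283 and 352). I close here, slightly higher.

{"op": "drive_tool", "data": {"series": [[0.02,[0.001,0,-0.001],[0,0,0]],[0.0,[0.001,0,-0.001],[0,0,0]],[0.0,[0.001,0,-0.001],[0,0,0]],[0.0,[0.001,0,-0.001],[0,0,0]]]}}

```text
time: 4.42
tool_pos: [0.5761, -0.0246, 0.1764]
ee_rot: [-3.142, -0.005, 2.351]
wrist_force: [-6.4, 5.0, 6.0]
width: 0.0138
finger_force: 38.8
```

Gripped. Trial turn of 0.15 rad counter-clockwise from above.

{"op": "drive_tool", "data": {"series": [[0.0,[0,0,0],[0,0,-0.05]],[0.0,[0,0,0],[0,0,-0.1]],[0.0,[0,0,0],[0,0,-0.15]],[0.0,[0,0,0],[0,0,-0.15]]]}}

```text
time: 4.92
tool_pos: [0.5757, -0.0246, 0.1764]
ee_rot: [3.141, -0.006, 2.499]
wrist_force: [-7.0, 5.6, 6.8]
width: 0.0151
finger_force: 37.4
```

```bash
python3 -c "
from h import *
o=robot.get_obs();print(o['wrist_force'],o['wrist_torque'],o['ee_rot'])"
```

```text
[-7.04772596  5.58774156  6.84159221] [ 1.09169617  1.31116552 -0.8574775 ] [ 3.14114009 -0.00606849  2.49868438]
```

The torque is −0.86 N m and the opening is forced wider, so it is solid that way. I try clockwise.

{"op": "drive_tool", "data": {"series": [[0.0,[0,0,0],[0,0,0.1]],[0.0,[0,0,0],[0,0,0.15]],[0.0,[0,0,0],[0,0,0.25]],[0.0,[0,0,0],[0,0,0.35]],[0.0,[0,0,0],[0,0,0.35]]]}}

```text
time: 5.55
tool_pos: [0.5768, -0.0236, 0.1763]
ee_rot: [3.14, -0.005, 2.151]
wrist_force: [-3.2, 7.4, 4.5]
width: 0.0136
finger_force: 33.6
```

```bash
python3 -c "
from h import *
o=robot.get_obs();print(o['wrist_force'],o['wrist_torque'],o['ee_rot'])"
```

```text
[-3.17572054  7.35395093  4.46542327] [ 1.31457988  0.76694958 -0.02615945] [ 3.14013321 -0.00546547  2.15119385]
```

Clockwise gives, so it's a left-hand thread. I continue to about a quarter turn (yaw about 0.78).

{"op": "drive_tool", "data": {"series": [[0.0,[0,0,0],[0,0,0.16]],[0.0,[0,0,0],[0,0,0.32]],[0.0,[0,0,0],[0,0,0.48]],[0.0,[0,0,0],[0,0,0.64]],[0.0,[0,0,0],[0,0,0.8]]]}}

```text
time: 6.18
tool_pos: [0.581, -0.0229, 0.1764]
ee_rot: [3.134, -0.009, 1.348]
wrist_force: [8.8, 8.3, -0.8]
width: 0.0135
finger_force: 33.8
```

{"op": "drive_tool", "data": {"series": [[0.0,[0,0,0],[0,0,0.16]],[0.0,[0,0,0],[0,0,0.32]],[0.0,[0,0,0],[0,0,0.48]],[0.0,[0,0,0],[0,0,0.57]],[0.0,[0,0,0],[0,0,0.57]]]}}

```text
time: 6.8
tool_pos: [0.5838, -0.0245, 0.1764]
ee_rot: [3.133, -0.014, 0.781]
wrist_force: [14.4, 5.5, -3.0]
width: 0.0137
finger_force: 33.8
```

```bash
python3 -c "
from h import *
o=robot.get_obs();print(o['wrist_force'],o['wrist_torque'],o['ee_rot'])"
```

```text
[14.36944719  5.50324152 -3.04554873] [ 1.08029659 -2.67236815 -0.01783464] [ 3.13332766 -0.0137663   0.78113749]
```

The axis works out to (0.580,-0.0285). Release, lift, then go over the knob.

{"op": "drive_tool", "data": {"series": [[0.05,[0,0,0],[0,0,0]],[0.05,[0,0,0],[0,0,0]],[0.06,[0,0,-0.03],[0,0,0]],[0.094,[0,0,-0.06],[0,0,0]],[0.094,[0,0,-0.06],[0,0,0]]]}}

```text
time: 7.42
tool_pos: [0.5792, -0.027, 0.2384]
ee_rot: [3.136, -0.003, 0.78]
wrist_force: [-0.1, 0.1, -0.4]
width: 0.0601
finger_force: 0.0
```

```bash
python3 go.py .5255 -.142 .2 1.126
```

```text
shift [-0.1191  0.0439  0.0383] turn [ 0.006  -0.0023 -0.3465] t 7.42
```

{"op": "drive_tool", "data": {"series": [[0.094,[-0.04,0.015,0],[0,0,-0.15]],[0.094,[-0.08,0.03,0],[0,0,-0.3]],[0.094,[-0.119,0.044,0.01],[0,0,-0.346]],[0.094,[-0.119,0.044,0.038],[0.004,0,-0.346]],[0.094,[-0.119,0.044,0.038],[0.004,0,-0.346]]]}}

```text
time: 8.05
tool_pos: [0.5218, -0.1414, 0.1932]
ee_rot: [-3.13, 0.0, 1.124]
wrist_force: [0.6, -0.2, -0.1]
width: 0.0938
finger_force: 0.0
```

```bash
python3 - <<'E'
from h import *
c,im=snap("wrist","w4.png");o=robot.get_obs()
print(o["tool_pos"],o["ee_rot"])
E
python3 go.py .5255 -.142 .094 1.126
```

```text
[ 0.52289584 -0.14128102  0.19510205] [-3.13306380e+00 -1.14670542e-04  1.12538701e+00]
shift [0.0005 0.0035 0.1011] turn [-0.0085 -0.0001 -0.0006] t 8.1
```

View pics/w4.png

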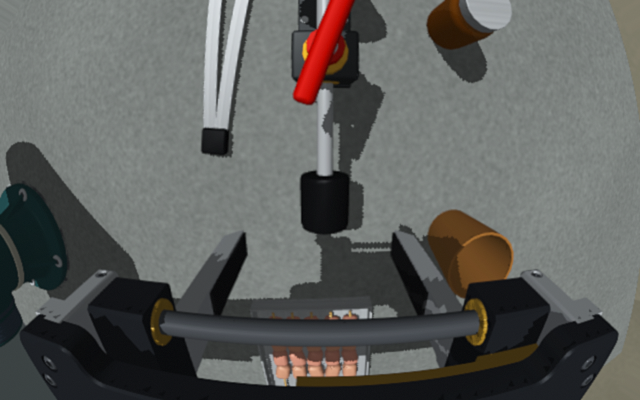

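The knob at (325,203) is aligned between the fingers, and the bar has visibly turned. I descend and grip the knob.

{"op": "drive_tool", "data": {"series": [[0.094,[0,0.003,0.03],[-0.008,0,0]],[0.094,[0,0.003,0.06],[-0.008,0,0]],[0.094,[0,0.003,0.09],[-0.008,0,0]],[0.06,[0,0.003,0.101],[-0.008,0,0]],[0.05,[0,0.003,0.101],[-0.008,0,0]]]}}

```text
time: 8.72
tool_pos: [0.5266, -0.1422, 0.0965]
ee_rot: [3.138, -0.001, 1.127]
wrist_force: [0.1, 0.5, -0.2]
width: 0.0772
finger_force: 0.0
```

{"op": "drive_tool", "data": {"series": [[0.03,[0,0,0],[0,0,0]],[0.02,[0,0,0],[0,0,0]],[0.02,[0,0,0],[0,0,0]],[0.02,[0,0,0],[0,0,0]]]}}

```text
time: 9.22
tool_pos: [0.5258, -0.1422, 0.0971]
ee_rot: [3.139, -0.001, 1.126]
wrist_force: [-4.1, 2.1, 4.2]
width: 0.0436
finger_force: 30.0
```

{"op": "drive_tool", "data": {"series": [[0.02,[-0.01,0,0],[0,0,0]],[0.02,[-0.02,0,0],[0,0,0]],[0.02,[-0.03,0,0],[0,0,0]],[0.02,[-0.042,0,0],[0,0,0]],[0.02,[-0.052,0,0],[0,0,0]]]}}

```text
time: 9.85
tool_pos: [0.5061, -0.1835, 0.0971]
ee_rot: [3.139, -0.016, 1.127]
wrist_force: [9.2, 25.4, 4.7]
width: 0.0435
finger_force: 30.0
```

{"op": "drive_tool", "data": {"series": [[0.02,[0,0,0],[0,0,0]],[0.02,[0,0,0],[0,0,0]]]}}

```text
time: 10.1
tool_pos: [0.5062, -0.1833, 0.0971]
ee_rot: [3.139, -0.014, 1.127]
wrist_force: [4.0, 15.2, 5.1]
width: 0.0434
finger_force: 30.0
```

The knob travelled 45.5 mm and is against the end stop. Release and lift.

{"op": "drive_tool", "data": {"series": [[0.08,[0.004,0,0],[0,0,0]],[0.094,[0.004,0,0],[0,0,0]],[0.094,[0.004,0,-0.04],[0,0,0]],[0.094,[0.004,0,-0.09],[0,0,0]],[0.094,[0.004,0,-0.14],[0,0,0]]]}}

```text
time: 10.72
tool_pos: [0.5049, -0.1865, 0.2375]
ee_rot: [3.138, 0.0, 1.125]
wrist_force: [0.3, -0.3, 0.6]
width: 0.09
finger_force: 0.0
```

```bash
python3 - <<'E'
from h import *
c,im=snap("wrist","w5.png")
E
python3 go.py .576 -.0325 .24 .781
```

```text
shift [ 0.1696 -0.0054  0.0061] turn [ 0.0182 -0.0028  0.3438] t 10.78
```

View pics/w5.png

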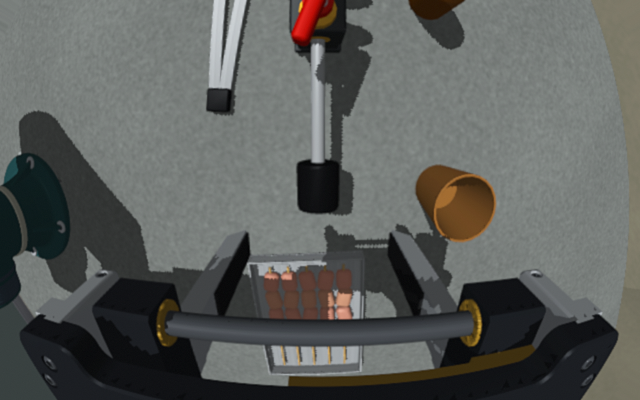

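The knob is clearly out, at (318,187), with a long bare rod. Now back to the T-handle.

```bash
python3 go.py .584 -.0243 .24 .781
```

```text
shift [ 0.1805 -0.0017  0.0061] turn [ 0.0182 -0.0028  0.3438] t 10.78
```

{"op": "drive_tool", "data": {"series": [[0.094,[0.045,0,0],[0,0,0.1]],[0.094,[0.09,-0.001,0],[0,0,0.2]],[0.07,[0.135,-0.002,0],[0,0,0.3]],[0.06,[0.18,-0.002,0],[0.003,0,0.344]],[0.06,[0.18,-0.002,0],[0.003,0,0.344]]]}}

```text
time: 11.4
tool_pos: [0.5817, -0.0206, 0.2357]
ee_rot: [3.141, -0.001, 0.785]
wrist_force: [0.1, -0.6, -0.6]
width: 0.0674
finger_force: 0.0
```

```bash
python3 - <<'E'
from h import *
c,im=snap("wrist","w6.png")
m=red(im);nn,l,s,ce=cv2.connectedComponentsWithStats(m);i=1+s[1:,4].argmax()
p=np.argwhere(l==i)[:,::-1].astype(np.float32);vx,vy,x0,y0=cv2.fitLine(p,cv2.DIST_HUBER,0,.01,.01).ravel();t=(p-[x0,y0])@[vx,vy]
P=[onz(c,"wrist",x0+k*vx,y0+k*vy,.16)[:2] for k in(t.min(),t.max())];d=P[1]-P[0];print(ce[i],(P[0]+P[1])/2,np.hypot(*d),np.arctan2(d[1],d[0]))
E
python3 go.py .584 -.0243 .1762 .781
```

```text
[323.7747403  218.48933844] [ 0.57971471 -0.02701017] 0.08523316582933395 0.7684822100502469
shift [0.0004 0.0034 0.0596] turn [ 0.0009 -0.0002  0.0027] t 11.45
```

View pics/w6.png

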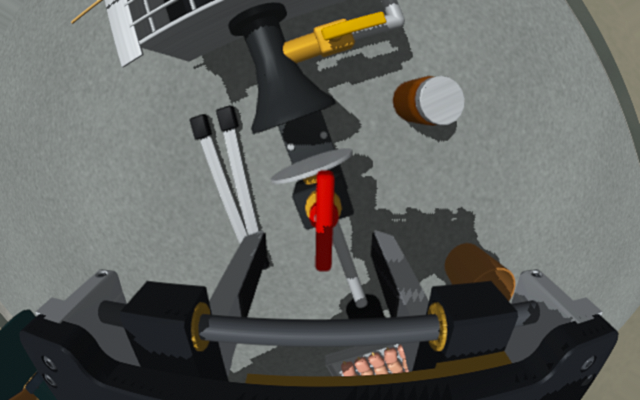

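The disc stands well off the bell, with its edge at (312,166), and the bar at column 324 is between the fingers (250 and 388). I descend and grip.

{"op": "drive_tool", "data": {"series": [[0.06,[0,0.003,0.03],[0,0,0]],[0.05,[0,0.003,0.059],[0,0,0]],[0.04,[0,0.003,0.059],[0,0,0]],[0.02,[0,0.003,0.059],[0,0,0]],[0.0,[0,0.003,0.059],[0,0,0]]]}}

```text
time: 12.08
tool_pos: [0.584, -0.0251, 0.1796]
ee_rot: [3.138, -0.003, 0.781]
wrist_force: [-0.5, 0.0, 0.2]
width: 0.0236
finger_force: 0.0
```

{"op": "drive_tool", "data": {"series": [[0.0,[0,0,0],[0,0,0]],[0.0,[0,0,0],[0,0,0]],[0.0,[0,0,0],[0,0,0]]]}}

```text
time: 12.45
tool_pos: [0.5838, -0.0247, 0.179]
ee_rot: [3.138, -0.003, 0.782]
wrist_force: [-0.5, -1.7, 5.6]
width: 0.0134
finger_force: 30.7
```

Gripped cleanly. I turn back counter-clockwise along the small arc.

{"op": "drive_tool", "data": {"series": [[0.0,[0,-0.001,0],[0,0,-0.16]],[0.0,[0,-0.002,0],[0,0,-0.32]],[0.0,[-0.001,-0.003,0],[0,0,-0.48]],[0.0,[-0.001,-0.004,0],[0,0,-0.64]],[0.0,[-0.002,-0.004,0],[0,0,-0.8]]]}}

```text
time: 13.08
tool_pos: [0.5798, -0.0231, 0.179]
ee_rot: [3.137, -0.0, 1.587]
wrist_force: [1.0, 0.7, 4.5]
width: 0.0141
finger_force: 30.7
```

{"op": "drive_tool", "data": {"series": [[0.0,[0,-0.001,0],[0,0,-0.16]],[0.0,[0,-0.002,0],[0,0,-0.32]],[0.0,[-0.001,-0.003,0],[0,0,-0.48]],[0.0,[-0.001,-0.004,0],[0,0,-0.64]],[0.0,[-0.002,-0.004,0],[0,0,-0.75]]]}}

```text
time: 13.7
tool_pos: [0.5761, -0.0246, 0.179]
ee_rot: [3.137, 0.003, 2.336]
wrist_force: [0.7, 1.5, 4.5]
width: 0.0137
finger_force: 30.6
```

```bash
python3 -c "
from h import *
o=robot.get_obs();print(o['wrist_force'],o['wrist_torque'],o['ee_rot'],o['width'])"
```

```text
[0.74620864 1.47128972 4.53003128] [ 0.34878994 -0.19903799 -0.18339063] [3.13676923e+00 2.69026587e-03 2.33588748e+00] 0.013705243750768974
```

Torque is only friction so far; a bit further until it goes solid.

{"op": "drive_tool", "data": {"series": [[0.0,[0,0,0],[0,0,-0.05]],[0.0,[0,0,0],[0,0,-0.1]],[0.0,[0,0,0],[0,0,-0.14]],[0.0,[0,0,0],[0,0,-0.14]],[0.0,[0,0,0],[0,0,-0.14]]]}}

```text
time: 14.32
tool_pos: [0.5758, -0.0248, 0.179]
ee_rot: [3.138, 0.003, 2.47]
wrist_force: [1.0, 1.1, 5.0]
width: 0.0145
finger_force: 33.5
```

```bash
python3 -c "
from h import *
o=robot.get_obs();print(o['wrist_force'],o['wrist_torque'],o['ee_rot'],o['width'])"
```

```text
[0.9665119  1.07444447 5.01783072] [ 0.1921795  -0.19721471 -0.76580972] [3.13770810e+00 3.04635954e-03 2.47007818e+00] 0.014520494216889154
```

It is solid at −0.77 N m with the opening forced wider, so the screw is tight. Release and lift.

{"op": "drive_tool", "data": {"series": [[0.05,[0,0,0],[0,0,0]],[0.05,[0,0,0],[0,0,0]],[0.06,[0,0,-0.03],[0,0,0]],[0.06,[0,0,-0.07],[0,0,0]],[0.06,[0,0,-0.1],[0,0,0]]]}}

```text
time: 14.95
tool_pos: [0.5747, -0.0252, 0.2784]
ee_rot: [3.141, 0.001, 2.472]
wrist_force: [0.1, -0.4, -0.2]
width: 0.059
finger_force: 0.0
```

```bash
python3 - <<'E'
from h import *
c,im=snap("wrist","w7.png")
m=red(im);nn,l,s,ce=cv2.connectedComponentsWithStats(m);i=1+s[1:,4].argmax()
p=np.argwhere(l==i)[:,::-1].astype(np.float32);vx,vy,x0,y0=cv2.fitLine(p,cv2.DIST_HUBER,0,.01,.01).ravel();t=(p-[x0,y0])@[vx,vy]
P=[onz(c,"wrist",x0+k*vx,y0+k*vy,.16)[:2] for k in(t.min(),t.max())];d=P[1]-P[0];print((P[0]+P[1])/2,np.degrees(np.arctan2(d[1],d[0])),robot.get_obs()["tool_pos"])
E
```

```text
[ 0.57711321 -0.02682074] 134.87364104746894 [ 0.57606275 -0.02548717  0.28310529]
```

View pics/w7.png

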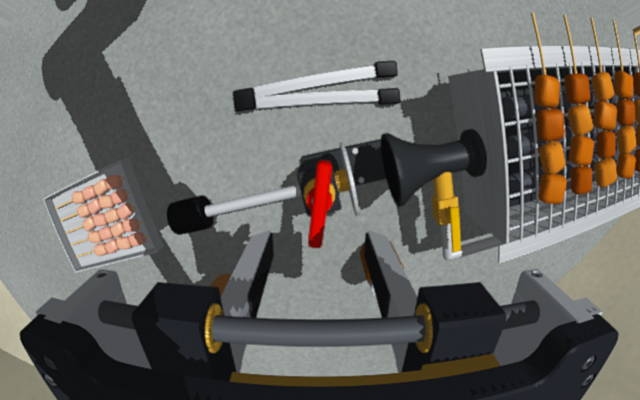

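The bar is back at 134.9° (134.3–134.6° at the start), with its centre at (320,203). The disc at (350,180) stands off the bell, the knob is out, and the robot is clear. Handing in.

```bash
python3 -c "
from bench import robot
print(robot.close_job())"
```

```text
the job is handed in; nothing more can be done
None
```

The job is handed in: the clamp screw has a left-hand thread (it slackened clockwise), I pulled the choke about 45 mm out to its end stop, re-tightened the clamp until it was solid and let go; the cup, shaker, tongs and tray were not touched.

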